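Clamp the carved plaque with the ratchet lever

ROBOT

A 6-joint arm with a two-finger parallel gripper is mounted at the origin on the work surface. World frame = base frame: x ahead of the robot, y to its left, z up, the work surface at z = 0. Lengths are in m, angles in degrees, forces in N, time in s.
With the tool pointing down it reaches from about 0.3 to 0.75 m from the base axis. Payload 8.5 kg.
Tool frame: the origin (TCP) lies between the finger pads; the fingertips stand 22 mm ahead of it and the grasp point (between the pads) lies 3 mm ahead of it (env.nose_length is the distance from the TCP to the fingertips, in m); z points along the fingers, x is the direction in which the jaws open and shut, and the axes are right-handed (so a half turn about z gives the same grasp; the last joint's range is limited). The gripper opens to 85 mm and grips with 20 to 120 N. Pads are 22 mm wide; open, the fingers measure 114 mm over their backs; the gripper's body (76 mm by 85 mm) begins 54 mm behind the grasp point. The pads swing forward as they close: fully open they stand 13 mm farther back than shut.
Start: joints at [-87.451, 21.807, 74.336, -0, 83.858, -12.336], TCP at [0.141, -0.532, 0.253] pointing down, gripper open.
Joint ranges: [-178.18, 178.18], [-50.72, 133.34], [12.68, 142.11], [-81.47, 261.47], [9.98, 163.14], [-165.26, 165.26]. Speed limits (degrees/s): [136.94, 136.94, 180, 180, 180, 180].

INTERFACE

Orientations are given as a 3x3 rotation matrix whose columns are the frame's x, y, z axes.
In Python, from rig import env gives the robot as it stands.
- The arm moves only by the tool arm_command, never from a script. Its argument "steps" is a list of rows, each an object with "delta_pos": the shift along the world's x, y, z in mm, a list of three; "dr": the turn, a rotation vector about the world's x, y, z in degrees, a list of three. In form: [{"delta_pos": [dx, dy, dz], "dr": [wx, wy, wz]}, ...]. A call has 1 to 20 rows; each row shifts and turns the commanded pose from where the row before left it; what a row does not reach is not made up. A row lasts 1/10 s, in which the tool goes at most 50 mm and 8.59 degrees, less where a joint would pass 70% of its speed; a pose out of reach is approached as far as the arm can. A call with a gripper value outside its range is refused whole. "grip" is the opening, from 0 (shut) to 1 (fully open), set as the call begins (left out, the last holds). The fingers move at their own pace and stop on an object; "squeeze" is the grip in N (left out, the last holds). Time passes only in rows, so rows that do not move let the fingers close. It gives the time, the measured TCP pose, the force and the opening at its end, in the units of the state.
- env.observe(): the state, without advancing time (a new reading comes with each control period).
- env.get_image(name): name is "scene" or "top" or "wrist"; returns the picture (400x640x3 uint8, blue, green, red); there is no depth.
- env.get_calibration(name): a dict with "fx", "fy", "cx", "cy" (pixels), "view" (4x4, takes a point from world to camera coordinates). Camera axes: x right, y up, looking along -z (the intrinsics and any distortion apply to the point x, -y, -z); pixel columns grow to the right and rows downward; lengths in m; the calibration is good to about 2 mm. A picture is of the moment at which its call begins: read the wrist's pose just before it. get_calibration takes no time and is no camera call; for the wrist camera it gives the pose at the moment of the call.
- env.close_job(): hands the job in, once; it reports no verdict.
The state is a dict: "time_s": time; "q": joint angles; "qvel": joint speeds; "joint_efforts": joint torques, N m; "position": TCP position; "tool_rot": TCP orientation; "ft_force": force on the tool from outside, world axes, zero at the start; "wrist_torque": the same for the moment, N m; "grip_width": finger opening in m.
Only numpy, scipy, OpenCV 4.12 (cv2) and the standard library are available. Lean on these libraries where they do the work, as an engineer would, in place of code of your own. Each camera call takes 0.05 s, during which the arm holds its last target. There are 200 camera calls.

TASK

Clamp the loose stone plaque firmly against the fence of the bench clamp: turn its lever clockwise (seen from above), and each time the lever comes near its stop post lift it off its serrations, swing it back, let it drop in again and turn on, until the jaw squeezes the stone against the fence. Feel for it and stop soon after the lever stiffens, as squeezing too hard would spall the soft stone; leave the lever fully down in its serrations, let go, and do not disturb the tools lying around.

Things in the scene. Friction and masses are not known exactly. Their poses are not given: they have to be found in the camera images.
- clamp: bench clamp fixed to the bench: steel base plate 170 x 275 x 12 mm (its y long) with a grey gear housing 140 x 80 mm, top at 52 mm. Origin on the bench below the lever's pivot. Its y axis runs from the fence through stone and jaw to the pivot and on to the lever side; z up.
- pivot (a point): on the lever's vertical pivot axis, 100 mm above the bench. Heading = direction from pivot to knob: 0 along the clamp's +y, positive clockwise from above. Two steel posts on the housing (12 mm thick, tops 92 mm high, 55 mm from the pivot) stop the lever at headings -0.95 and +0.95 rad, lifted or not. It starts down, at a heading of 0.3 to 0.65.
- knob_mid (a point): middle of the lever's black upright knob: plain cylinder 18 mm in diameter, 46 mm tall, spinning freely on its pin, 100 mm from the pivot axis. With the lever down its middle is 102 mm above the bench (top 124, foot 78 mm); it stands on a steel lever arm 16 mm wide whose top is at 78 mm.
- lever_lift (a joint): lift of the lever along its pivot, m: 0 = fully down in its serrations, at most 0.013. The teeth engage 4.5 mm, so it swings free only when lifted 5 mm or more. Spring and weight hold it down (5 N to start lifting, about 7 N at 10 mm) and it drops in when let go over the gaps; tooth on tooth it rests, rigidly, about 4.5 mm high until swung a little.
- lever_index (a joint): angle of the lever relative to the toothed hub it drives, rad: 0 at the start, growing clockwise from above, so swinging the lifted lever back makes it negative. The hub has 16 square teeth (one each 22.5 deg = 0.393 rad) with about 0.08 rad of play; down in them the lever turns the hub either way.
- jaw_pad: rubber jaw pad 90 mm wide, 14 to 38 mm above the bench, its face 60 mm along the clamp's -y from this origin. Each rad the hub turns clockwise drives it 8 mm towards the stone (anticlockwise: back). Sprung, 50 N/mm. The hub's friction, 0.24 Nm, keeps the jaw where it is left and holds up to 30 N on the stone; anything more springs back on release.
- pad_face (a point): centre of the jaw pad's face. Force on the knob, along its path: turning slowly, 2.5 N free, 3 N pushing the stone, 5 to 6 N at a good squeeze of 40 N, 9.6 N at 90 N (too hard). Held still it reads up to 5 N less, as friction carries part; there 3.5 N is tight enough. The stone meets the fence after 0.6 to 2.3 rad of hub turning, known only by feel.
- stone: loose carved limestone plaque, 150 x 110 x 20 mm, 0.7 to 0.9 kg, lying on the base plate between the jaw pad and the steel fence bar (170 x 18 x 26 mm) at the plate's far end. Origin at the centre of its underside; the 110 mm side lies along the clamp's y. The fence is bolted in slots, anywhere within 10 mm; the jaw closes the gap.
- chisel: stone chisel lying flat, 240 x 22 x 22 mm, wooden handle. Bystander; origin at its underside.
- abrasive: dark red abrasive block, 100 x 45 x 24 mm. Bystander; origin at its underside.
- offcut: limestone offcut, 80 x 60 x 44 mm. Bystander; origin at its underside.
- hammer: hammer lying flat, about 250 mm long. Bystander; origin at its underside.
- brush: hand brush lying flat. Bystander; origin at its underside.
- wedge: stepped wooden packing piece, 90 x 30 x 20 mm. Bystander; origin at its underside.
- straightedge: aluminium straightedge, 200 x 28 x 5 mm. Bystander; origin at its underside.
Things that resemble listed ones, but are neither listed nor needed, are in the scene too. What is shaped like the stone but brown, green or purple is not meant.

How it is judged:
By the outcome, as a careful person would: the job done as asked, in the order asked, and still so for the second after the job is handed in, with the robot touching nothing.
It also fails if it takes over 64 s, if anything falls off the work surface, if the arm or the gripper's body presses on something with over 40 N, if the wrist force passes 120 N, or if a joint passes its speed limit or range.

## Working session

There is one attempt and no reset: what is moved stays moved. The work goes in short steps, Python scripts to look and compute and a tool call to move; the robot and the scene stay as the last step left them, time stands still between calls to the robot, and variables do not carry over. Pictures are saved under pics/ and viewed, about 8 in all and at most 12, crops included, and the job is handed in when it is done.

Besides the shell and the picture viewer there is one more tool, called after "Emit:" as a command line: name --argument value ..., lists and objects as JSON in quotes. arm_command: Moves the arm, as the interface text tells. Its arguments: {"type":"object","properties":{"steps":{"type":"array"},"grip":{"type":"number"},"squeeze":{"type":"number"}},"required":["steps"]}

```bash
mkdir -p pics; ls; python3 - <<'E'
from rig import env
import cv2
for n in("top","scene"):
    cv2.imwrite(f"pics/{n}0.png",env.get_image(n))
    c=env.get_calibration(n);print(n,{k:(v if not hasattr(v,'tolist') else v.tolist()) for k,v in c.items()})
s=env.observe();print(s['time_s'],s['position'],s['ft_force'],s['grip_width'],s['tool_rot'],env.nose_length)
E
```

```text
pics
top {'fx': 385.32306793555733, 'fy': 385.32306793555733, 'cx': 318.01917250588815, 'cy': 195.59874336089268, 'view': [[-0.0029774720110788693, -0.9999945844719687, 0.0014020296567409222, 0.013267990863170114], [0.9939440725867383, -0.0028054410567199565, 0.10985130891421235, -0.5671286010209763], [-0.10984678069980786, 0.0017206182645809137, 0.9939470429769766, -0.938055291102549], [0.0, 0.0, 0.0, 1.0]]}
scene {'fx': 472.6757553439014, 'fy': 472.6757553439014, 'cx': 320.1004688323859, 'cy': 195.66108606054289, 'view': [[0.5460448445608347, 0.8377522160917301, 0.002500432348442744, -0.3049443278294276], [-0.7093011640495513, 0.4607284329781432, 0.533498987556168, 0.32413865073454873], [0.4457879388302082, -0.29308793130884797, 0.8457970076292627, -1.7112943113846697], [0.0, 0.0, 0.0, 1.0]]}
0.1 [ 0.14128617 -0.53130586  0.25276667] [ 0.92255511 -0.54173242 -0.07228491] 0.08545641662344437 [[ 2.56896893e-01 -9.66438816e-01 -2.11402283e-05]
 [-9.66437955e-01 -2.56896693e-01  1.32957051e-03]
 [-1.29037941e-03 -3.21131815e-04 -9.99999116e-01]] 0.022
```

View pics/top0.png

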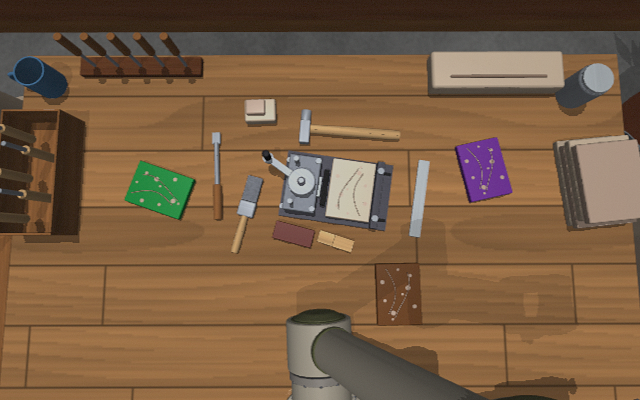

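View pics/scene0.png

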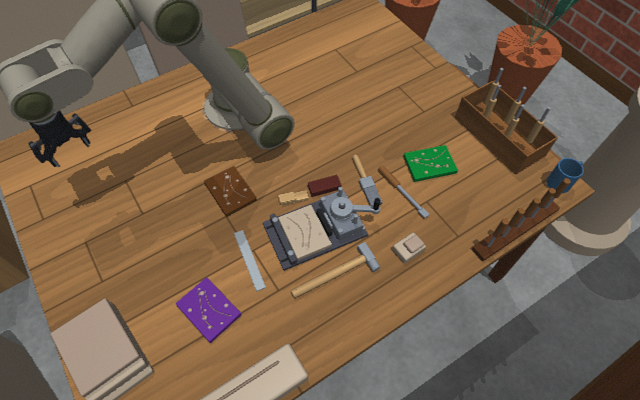

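The top view shows the clamp at about (335,190), with the fence on the right, the pivot near (301,182) and the knob near (266,156). Next I'll enlarge that area.

```bash
python3 - <<'E'
import cv2
a=cv2.imread("pics/top0.png")[135:240,240:400];b=cv2.imread("pics/scene0.png")[170:280,250:400]
cv2.imwrite("pics/c1.png",cv2.resize(a,None,fx=5,fy=5,interpolation=cv2.INTER_CUBIC))
cv2.imwrite("pics/c2.png",cv2.resize(b,None,fx=5,fy=5,interpolation=cv2.INTER_CUBIC))
E
```

```text
(no output)
```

View pics/c1.png

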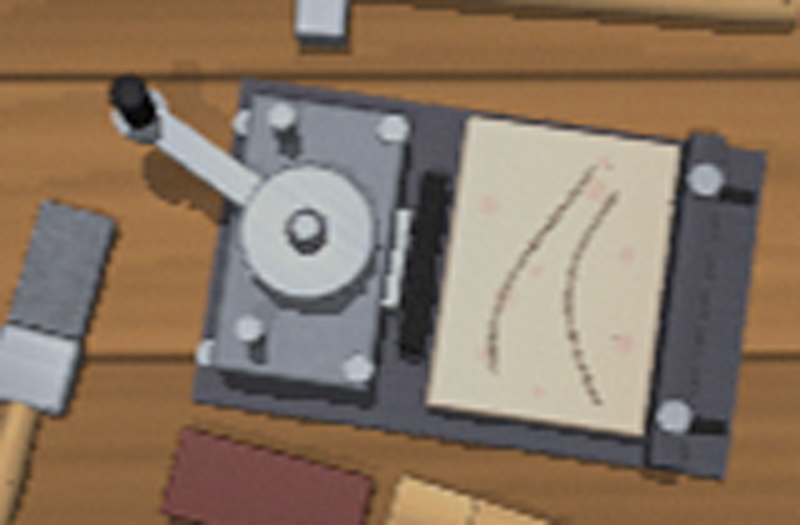

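View pics/c2.png

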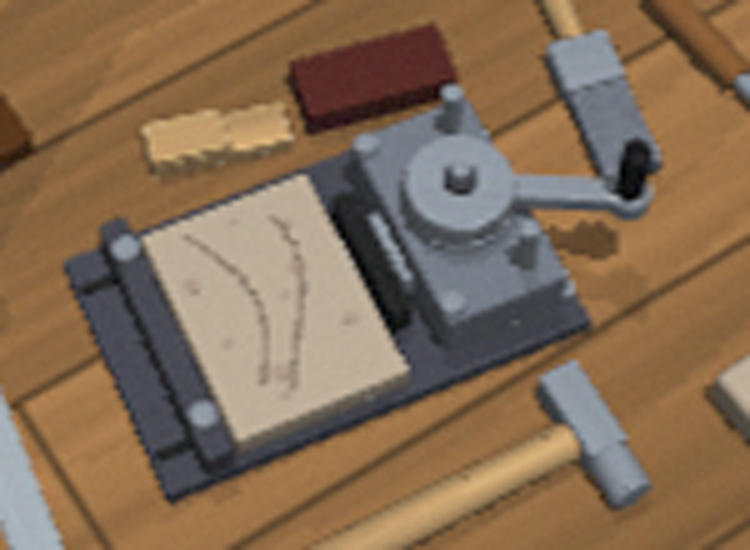

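The crops give, in the top view: knob top at (130,92)/5, foot near (142,120)/5, post tops at (283,113)/5 and (249,327)/5, and bolt at (306,226)/5. In the scene crop the knob top is at (637,148)/5.

```bash
cat > h.py <<'E'
import numpy as np
from rig import env
def ray(n,u,v):
    c=env.get_calibration(n);V=np.array(c['view']);R=V[:3,:3];o=-R.T@V[:3,3]
    d=R.T@np.array([(u-c['cx'])/c['fx'],-(v-c['cy'])/c['fy'],-1.]);return o,d
def atz(n,u,v,z):
    o,d=ray(n,u,v);return o+d*(z-o[2])/d[2]
T=lambda x,y:(240+x/5-.4,135+y/5-.4)
S=lambda x,y:(250+x/5-.4,170+y/5-.4)
E
python3 - <<'E'
from h import *
t=lambda x,y,z:atz('top',*T(x,y),z); s=lambda x,y,z:atz('scene',*S(x,y),z)
P=lambda n,a:print(n,a[:2].round(4))
kt=t(130,92,.124);P('knobtop t',kt);P('knobtop s',s(637,146,.124));P('foot t',t(142,120,.078))
p1=t(283,113,.092);p2=t(249,327,.092);P('post+',p1);P('post-',p2);print(np.linalg.norm(p1-p2))
q1=s(526,230,.092);q2=s(453,92,.092);P('post+ s',q1);P('post- s',q2)
for a,b in((p1,p2),(q1,q2)):
    d=(a-b)[:2];d/=np.linalg.norm(d); y=np.array([-d[1],d[0]])  # d=clamp -x?? ; y to left
    m=(a+b)[:2]/2; pv=m-y*.055*np.cos(.95);print('y',y,'yaw',np.degrees(np.arctan2(-y[0],y[1])),'pivot',pv)
    for k in(kt,s(637,146,.124)):
        r=k[:2]-pv;print(' r',np.linalg.norm(r),'heading',np.arctan2(r@d,r@y))
# plate corners z .012, stone edges z .032
c=[t(x,y,.012)[:2] for x,y in((247,78),(193,402),(765,150),(722,478))]
print(np.array(c)); e=c[1]-c[3];f=c[0]-c[2];print(np.degrees(np.arctan2(-e[0],e[1])),np.degrees(np.arctan2(-f[0],f[1])))
for z in(.1,.11,.12):P('bolt',t(306,226,z));P('bolt s',s(461,172,z))
for n,x,y in(('hammer',322,43),('brush',80,205),('brush2',115,225)):P(n,t(x,y,.03))
E
```

```text
knobtop t [0.6559 0.1321]
knobtop s [0.6504 0.1346]
foot t [0.6524 0.1324]
post+ [0.6527 0.0634]
post- [0.5502 0.0791]
0.10362841573708155
post+ s [0.6471 0.0614]
post- s [0.5457 0.0798]
y [0.15122502 0.98849936] yaw -8.697924921450257 pivot [0.59659754 0.03965842]
 r 0.10981599994509132 heading 0.41831112032868556
 r 0.10907749893139995 heading 0.36353134784748503
y [0.17862187 0.9839178 ] yaw -10.289497739829606 pivot [0.59069387 0.03910728]
 r 0.11356253215143677 heading 0.4316888461298086
 r 0.11257175214270768 heading 0.3789862435800885
[[ 0.68822729  0.08666625]
 [ 0.51977993  0.11332374]
 [ 0.64950442 -0.18177567]
 [ 0.48035547 -0.15581308]]
-8.333691774800677 -8.208319619096125
bolt [0.597 0.052]
bolt s [0.5983 0.0491]
bolt [0.5955 0.0516]
bolt s [0.603  0.0453]
bolt [0.5939 0.0512]
bolt s [0.6078 0.0415]
hammer [0.7022 0.0471]
brush [0.6187 0.1696]
brush2 [0.6084 0.1517]
```

Emit:
arm_command --steps '[{"delta_pos": [25.6,33.2,0],"dr": [0,0,3.35]},{"delta_pos": [25.6,33.2,0],"dr": [0,0,3.35]},{"delta_pos": [25.6,33.2,0],"dr": [0,0,3.35]},{"delta_pos": [25.6,33.2,0],"dr": [0,0,3.35]},{"delta_pos": [25.6,33.2,0],"dr": [0,0,3.35]},{"delta_pos": [25.6,33.2,0],"dr": [0,0,3.35]},{"delta_pos": [25.6,33.2,0],"dr": [0,0,3.35]},{"delta_pos": [25.6,33.2,0],"dr": [0,0,3.35]},{"delta_pos": [25.6,33.2,0],"dr": [0,0,3.35]},{"delta_pos": [25.6,33.2,0],"dr": [0,0,3.35]},{"delta_pos": [25.6,33.2,0],"dr": [0,0,3.35]},{"delta_pos": [25.6,33.2,0],"dr": [0,0,3.35]},{"delta_pos": [25.6,33.2,0],"dr": [0,0,3.35]},{"delta_pos": [25.6,33.2,0],"dr": [0,0,3.35]},{"delta_pos": [25.6,33.2,0],"dr": [0,0,3.35]},{"delta_pos": [25.6,33.2,0],"dr": [0,0,3.35]},{"delta_pos": [25.6,33.2,0],"dr": [0,0,3.35]},{"delta_pos": [25.6,33.2,0],"dr": [0,0,3.35]},{"delta_pos": [25.6,33.2,0],"dr": [0,0,3.35]},{"delta_pos": [25.6,33.2,0],"dr": [0,0,3.35]}]' --grip 0.5

```text
time_s: 2.1
position: [0.654, 0.1341, 0.2529]
tool_rot: [[0.99, -0.139, -0.001], [-0.139, -0.99, -0.0], [-0.001, 0.0, -1.0]]
ft_force: [-0.5, -0.8, 0.4]
grip_width: 0.0428
```

Emit:
arm_command --steps '[{"delta_pos": [0,0,0],"dr": [0,0,0]},{"delta_pos": [0,0,0],"dr": [0,0,0]}]'

```text
time_s: 2.3
position: [0.6532, 0.133, 0.2522]
tool_rot: [[0.99, -0.14, -0.002], [-0.14, -0.99, -0.0], [-0.002, 0.0, -1.0]]
ft_force: [-0.2, -0.4, 0.9]
grip_width: 0.0426
```

```bash
python3 - <<'E'
from h import *
import cv2
s=env.observe();print(s['time_s'],s['position'],s['ft_force'],s['grip_width'],s['q'],s['tool_rot'])
c=env.get_calibration('wrist');np.save('wc.npy',np.array(c['view']));i=env.get_image('wrist');cv2.imwrite('pics/w1.png',i)
print(c['fx'],c['cx'],c['cy'])
E
```

```text
2.3 [0.6532465  0.13303343 0.25224863] [-0.23862608 -0.3960514   0.87716027] 0.042573386530785164 [ 1.36378986e+00  3.41462778e+01  5.32341869e+01 -1.26077603e-02
  9.27147926e+01  9.42672060e+00] [[ 9.90111846e-01 -1.40270410e-01 -1.65685200e-03]
 [-1.40271023e-01 -9.90113111e-01 -2.59307117e-04]
 [-1.60409777e-03  4.89151372e-04 -9.99998594e-01]]
349.69973359836627 322.20840741321814 197.41491116785588
```

View pics/w1.png

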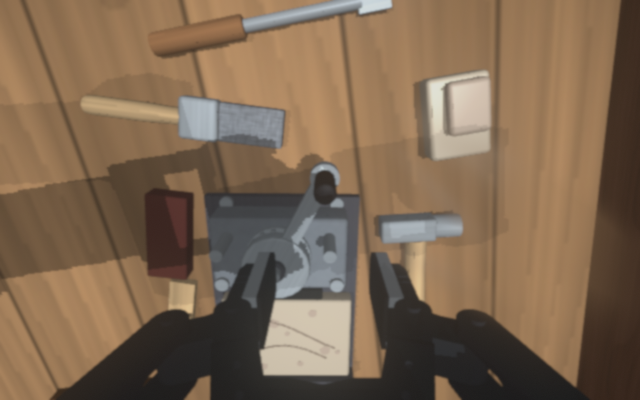

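The wrist view shows the knob top at about (324,187), the knob foot/ring at (323,170), post tops at (330,240) and (217,241), and the hub bolt at (279,268).

```bash
python3 - <<'E'
from h import *
for n,u,v,z in(('knobtop',325,189,.124),('foot',322,171,.078),('post+',330,240,.092),('post-',217,241,.092),('bolt',279,268,.105)):
    print(n,atz('wrist',u,v,z)[:2].round(4))
E
```

```text
knobtop [0.6553 0.1356]
foot [0.6533 0.138 ]
post+ [0.6519 0.0783]
post- [0.5526 0.0915]
bolt [0.605  0.0642]
```

```bash
python3 - <<'E'
from h import *
for n,u,v,z in(('knobtop',325,187,.124),('post+',330,257,.092),('post-',215,256,.092),('bolt',277,272,.105)):
    print(n,atz('wrist',u,v,z)[:2].round(4))
import cv2
i=cv2.imread('pics/w1.png')[150:310,195:375];cv2.imwrite('pics/c3.png',cv2.resize(i,None,fx=4,fy=4,interpolation=cv2.INTER_CUBIC))
E
```

```text
knobtop [0.6555 0.1371]
post+ [0.6497 0.0616]
post- [0.5473 0.0772]
bolt [0.6026 0.0606]
```

View pics/c3.png

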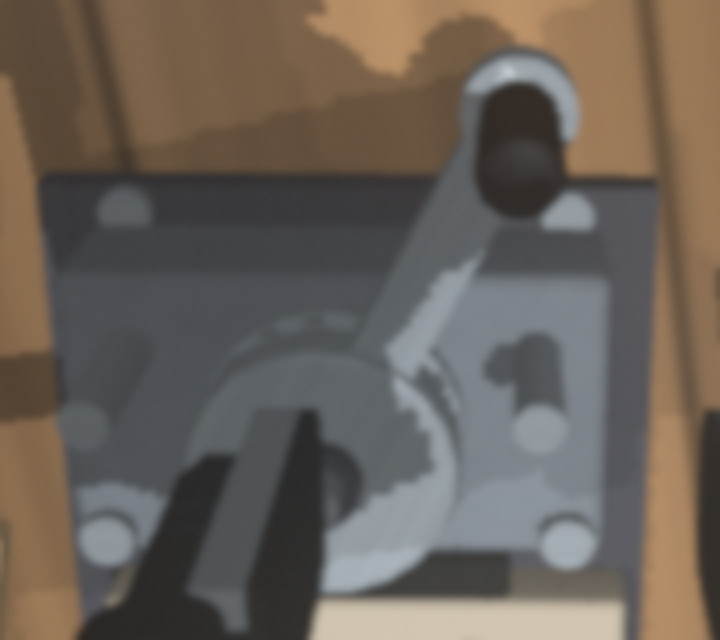

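Fused estimate: pivot at (0.5965, 0.051), clamp yaw -8.4°, knob at (0.655, 0.1315), heading 0.48. I'll descend and grasp.

Emit:
arm_command --steps '[{"delta_pos": [2,-1.5,-30],"dr": [0,0,0]},{"delta_pos": [0,0,-40],"dr": [0,0,0]},{"delta_pos": [0,0,-40],"dr": [0,0,0]},{"delta_pos": [0,0,-25],"dr": [0,0,0]},{"delta_pos": [0,0,-9],"dr": [0,0,0]},{"delta_pos": [0,0,0],"dr": [0,0,0]}]'

```text
time_s: 2.95
position: [0.6549, 0.1301, 0.1091]
tool_rot: [[0.99, -0.142, -0.001], [-0.142, -0.99, -0.0], [-0.001, 0.0, -1.0]]
ft_force: [0.1, -0.2, 0.4]
grip_width: 0.0426
```

Emit:
arm_command --steps '[{"delta_pos": [0,0,0],"dr": [0,0,0]},{"delta_pos": [0,0,0],"dr": [0,0,0]},{"delta_pos": [0,0,0],"dr": [0,0,0]},{"delta_pos": [0,0,0],"dr": [0,0,0]},{"delta_pos": [0,0,0],"dr": [0,0,0]}]' --grip 0 --squeeze 45

```text
time_s: 3.45
position: [0.656, 0.1311, 0.1111]
tool_rot: [[0.99, -0.141, 0.003], [-0.141, -0.99, 0.0], [0.003, -0.001, -1.0]]
ft_force: [0.3, 0.9, 6.5]
grip_width: 0.0164
```

```bash
cat >> h.py <<'E'
piv=np.array([.5965,.051]);cy=np.array([.146,.989]);cd=np.array([.989,-.146])
K=lambda h:100*(cy*np.cos(h)+cd*np.sin(h))
def path(h0,h1,n):
    h=np.linspace(h0,h1,n+1);return [(K(b)-K(a)).round(1).tolist() for a,b in zip(h,h[1:])]
def tang(h):return cd*np.cos(h)-cy*np.sin(h)
def st():
    s=env.observe();r=s['position'][:2]-piv;h=np.arctan2(r@cd,r@cy);f=-np.array(s['ft_force'])
    print('t%.2f h%.3f r%.1f z%.4f Ftan%.2f Frad%.2f Fz%.2f'%(s['time_s'],h,np.linalg.norm(r)*1e3,s['position'][2],f[:2]@tang(h),f[:2]@r/np.linalg.norm(r),f[2]))
E
python3 - <<'E'
from h import *
st();print(path(.48,.84,9))
E
```

```text
t3.45 h0.492 r99.8 z0.1111 Ftan0.31 Frad-0.91 Fz-6.46
[[3.2, -2.4], [3.1, -2.5], [3.0, -2.7], [2.9, -2.8], [2.8, -2.9], [2.6, -3.0], [2.5, -3.1], [2.4, -3.2], [2.3, -3.3]]
```

Emit:
arm_command --steps '[{"delta_pos": [3.2,-2.4,0],"dr": [0,0,0]},{"delta_pos": [3.1,-2.5,0],"dr": [0,0,0]},{"delta_pos": [3.0,-2.7,0],"dr": [0,0,0]},{"delta_pos": [2.9,-2.8,0],"dr": [0,0,0]},{"delta_pos": [2.8,-2.9,0],"dr": [0,0,0]}]'

```text
time_s: 3.95
position: [0.6705, 0.118, 0.1109]
tool_rot: [[0.99, -0.141, 0.002], [-0.141, -0.99, 0.0], [0.001, -0.001, -1.0]]
ft_force: [-3.0, 1.4, 7.6]
grip_width: 0.0171
```

```bash
python3 -c "from h import *;st()"
```

```text
t3.95 h0.688 r99.8 z0.1109 Ftan3.03 Frad1.31 Fz-7.62
```

Emit:
arm_command --steps '[{"delta_pos": [2.6,-3.0,0],"dr": [0,0,0]},{"delta_pos": [2.5,-3.1,0],"dr": [0,0,0]},{"delta_pos": [2.4,-3.2,0],"dr": [0,0,0]},{"delta_pos": [2.3,-3.3,0],"dr": [0,0,0]}]'

```text
time_s: 4.35
position: [0.6802, 0.1053, 0.1109]
tool_rot: [[0.99, -0.141, 0.001], [-0.141, -0.99, 0.0], [0.001, -0.001, -1.0]]
ft_force: [-3.2, 1.9, 7.8]
grip_width: 0.0165
```

```bash
python3 -c "from h import *;st()
print(path(.84,-.72,20))"
```

```text
t4.35 h0.848 r99.8 z0.1109 Ftan3.31 Frad1.67 Fz-7.80
[[-4.6, 6.3], [-5.0, 6.0], [-5.5, 5.5], [-5.9, 5.1], [-6.3, 4.6], [-6.6, 4.1], [-6.9, 3.6], [-7.2, 3.0], [-7.4, 2.5], [-7.6, 1.9], [-7.7, 1.3], [-7.8, 0.7], [-7.8, 0.1], [-7.8, -0.5], [-7.7, -1.1], [-7.6, -1.7], [-7.4, -2.3], [-7.2, -2.9], [-7.0, -3.4], [-6.7, -4.0]]
```

Emit:
arm_command --steps '[{"delta_pos": [-0.5,0.5,3],"dr": [0,0,0]},{"delta_pos": [0,0,4],"dr": [0,0,0]},{"delta_pos": [0,0,4],"dr": [0,0,0]},{"delta_pos": [0,0,3],"dr": [0,0,0]},{"delta_pos": [0,0,0],"dr": [0,0,0]}]'

```text
time_s: 4.85
position: [0.6794, 0.1056, 0.1233]
tool_rot: [[0.99, -0.141, -0.001], [-0.141, -0.99, -0.0], [-0.001, 0.0, -1.0]]
ft_force: [-0.3, 0.2, -6.5]
grip_width: 0.0166
```

```bash
python3 -c "from h import *;st()"
```

```text
t4.85 h0.842 r99.2 z0.1233 Ftan0.33 Frad0.10 Fz6.46
```

```bash
python3 -c "from h import *
print(path(.84,-.76,20))"
```

```text
[[-4.7, 6.5], [-5.2, 6.1], [-5.6, 5.7], [-6.1, 5.2], [-6.5, 4.7], [-6.8, 4.2], [-7.1, 3.6], [-7.4, 3.0], [-7.6, 2.4], [-7.8, 1.8], [-7.9, 1.2], [-8.0, 0.5], [-8.0, -0.1], [-8.0, -0.7], [-7.9, -1.4], [-7.7, -2.0], [-7.6, -2.6], [-7.3, -3.2], [-7.0, -3.8], [-6.7, -4.3]]
```

Emit:
arm_command --steps '[{"delta_pos": [-4.7,6.5,0],"dr": [0,0,0]},{"delta_pos": [-5.2,6.1,0],"dr": [0,0,0]},{"delta_pos": [-5.6,5.7,0],"dr": [0,0,0]},{"delta_pos": [-6.1,5.2,0],"dr": [0,0,0]},{"delta_pos": [-6.5,4.7,0],"dr": [0,0,0]},{"delta_pos": [-6.8,4.2,0],"dr": [0,0,0]},{"delta_pos": [-7.1,3.6,0],"dr": [0,0,0]},{"delta_pos": [-7.4,3.0,0],"dr": [0,0,0]},{"delta_pos": [-7.6,2.4,0],"dr": [0,0,0]},{"delta_pos": [-7.8,1.8,0],"dr": [0,0,0]},{"delta_pos": [-7.9,1.2,0],"dr": [0,0,0]},{"delta_pos": [-8.0,0.5,0],"dr": [0,0,0]},{"delta_pos": [-8.0,-0.1,0],"dr": [0,0,0]},{"delta_pos": [-8.0,-0.7,0],"dr": [0,0,0]},{"delta_pos": [-7.9,-1.4,0],"dr": [0,0,0]},{"delta_pos": [-7.7,-2.0,0],"dr": [0,0,0]},{"delta_pos": [-7.6,-2.6,0],"dr": [0,0,0]},{"delta_pos": [-7.3,-3.2,0],"dr": [0,0,0]},{"delta_pos": [-7.0,-3.8,0],"dr": [0,0,0]},{"delta_pos": [-6.7,-4.3,0],"dr": [0,0,0]}]'

```text
time_s: 6.85
position: [0.5381, 0.1321, 0.1233]
tool_rot: [[0.99, -0.141, -0.0], [-0.141, -0.99, 0.0], [-0.0, -0.0, -1.0]]
ft_force: [0.4, 0.4, -7.0]
grip_width: 0.0167
```

```bash
python3 -c "from h import *;st()"
```

```text
t6.85 h-0.771 r99.9 z0.1233 Ftan-0.60 Frad-0.07 Fz6.99
```

Emit:
arm_command --steps '[{"delta_pos": [0,0,0],"dr": [0,0,0]},{"delta_pos": [0,0,0],"dr": [0,0,0]}]'

```text
time_s: 7.05
position: [0.5386, 0.1323, 0.1234]
tool_rot: [[0.99, -0.142, -0.0], [-0.142, -0.99, 0.0], [-0.0, -0.0, -1.0]]
ft_force: [-1.1, 1.0, -6.1]
grip_width: 0.0172
```

```bash
python3 -c "from h import *;st()"
```

```text
t7.05 h-0.765 r99.8 z0.1234 Ftan0.29 Frad-1.43 Fz6.12
```

Emit:
arm_command --steps '[{"delta_pos": [0,0,-4],"dr": [0,0,0]},{"delta_pos": [0,0,-4],"dr": [0,0,0]},{"delta_pos": [0,0,-4],"dr": [0,0,0]},{"delta_pos": [0,0,-2],"dr": [0,0,0]},{"delta_pos": [0,0,0],"dr": [0,0,0]}]'

```text
time_s: 7.55
position: [0.5395, 0.1334, 0.1111]
tool_rot: [[0.99, -0.141, 0.004], [-0.141, -0.99, 0.002], [0.003, -0.002, -1.0]]
ft_force: [-3.7, 6.1, 10.5]
grip_width: 0.017
```

```bash
python3 -c "from h import *;st();print(path(-.76,0,19))"
```

```text
t7.55 h-0.751 r100.2 z0.1111 Ftan-0.40 Frad-7.14 Fz-10.52
[[3.3, 2.2], [3.4, 2.1], [3.5, 2.0], [3.6, 1.8], [3.6, 1.7], [3.7, 1.5], [3.8, 1.4], [3.8, 1.2], [3.9, 1.1], [3.9, 0.9], [3.9, 0.8], [4.0, 0.6], [4.0, 0.5], [4.0, 0.3], [4.0, 0.1], [4.0, -0.0], [4.0, -0.2], [4.0, -0.3], [4.0, -0.5]]
```

Emit:
arm_command --steps '[{"delta_pos": [2.2,3.8,1],"dr": [0,0,0]},{"delta_pos": [3.4,2.1,0],"dr": [0,0,0]},{"delta_pos": [3.5,2.0,0],"dr": [0,0,0]},{"delta_pos": [3.6,1.8,0],"dr": [0,0,0]},{"delta_pos": [3.6,1.7,0],"dr": [0,0,0]}]'

```text
time_s: 8.05
position: [0.5561, 0.1432, 0.111]
tool_rot: [[0.99, -0.141, 0.002], [-0.141, -0.99, -0.001], [0.002, 0.001, -1.0]]
ft_force: [-0.7, -6.1, 5.3]
grip_width: 0.0167
```

```bash
python3 -c "from h import *;st()"
```

```text
t8.05 h-0.560 r100.7 z0.1110 Ftan3.10 Frad5.33 Fz-5.33
```

Emit:
arm_command --steps '[{"delta_pos": [3.7,1.5,0],"dr": [0,0,0]},{"delta_pos": [3.8,1.4,0],"dr": [0,0,0]}]'

```text
time_s: 8.25
position: [0.5635, 0.1461, 0.111]
tool_rot: [[0.99, -0.141, 0.002], [-0.141, -0.99, -0.001], [0.002, 0.001, -1.0]]
ft_force: [-0.3, -5.7, 6.0]
grip_width: 0.0168
```

```bash
python3 -c "from h import *;st()"
```

```text
t8.25 h-0.481 r100.7 z0.1110 Ftan2.17 Frad5.31 Fz-5.95
```

Emit:
arm_command --steps '[{"delta_pos": [3.8,0.6,0],"dr": [0,0,0]},{"delta_pos": [3.9,0.6,0],"dr": [0,0,0]}]'

```text
time_s: 8.45
position: [0.5708, 0.148, 0.1111]
tool_rot: [[0.99, -0.141, 0.001], [-0.141, -0.99, 0.0], [0.001, -0.0, -1.0]]
ft_force: [-2.5, -1.0, 6.5]
grip_width: 0.0168
```

```bash
python3 -c "from h import *;st()"
```

```text
t8.45 h-0.406 r100.3 z0.1111 Ftan2.71 Frad0.32 Fz-6.54
```

Emit:
arm_command --steps '[{"delta_pos": [3.9,0.9,0],"dr": [0,0,0]},{"delta_pos": [3.9,0.8,0],"dr": [0,0,0]}]'

```text
time_s: 8.65
position: [0.5785, 0.1497, 0.1111]
tool_rot: [[0.99, -0.141, 0.001], [-0.141, -0.99, 0.0], [0.001, -0.0, -1.0]]
ft_force: [-2.1, -2.1, 6.0]
grip_width: 0.016
```

```bash
python3 -c "from h import *;st()"
```

```text
t8.65 h-0.327 r100.4 z0.1111 Ftan2.49 Frad1.67 Fz-5.97
```

Emit:
arm_command --steps '[{"delta_pos": [4.0,0.5,0],"dr": [0,0,0]},{"delta_pos": [4.0,0.4,0],"dr": [0,0,0]}]'

```text
time_s: 8.85
position: [0.5864, 0.1508, 0.1111]
tool_rot: [[0.99, -0.141, 0.001], [-0.141, -0.99, 0.0], [0.001, -0.0, -1.0]]
ft_force: [-2.2, -1.3, 6.2]
grip_width: 0.0171
```

```bash
python3 -c "from h import *;st()"
```

```text
t8.85 h-0.247 r100.3 z0.1111 Ftan2.28 Frad1.08 Fz-6.20
```

Emit:
arm_command --steps '[{"delta_pos": [4.0,0.3,0],"dr": [0,0,0]},{"delta_pos": [4.0,0.1,0],"dr": [0,0,0]}]'

```text
time_s: 9.05
position: [0.5944, 0.1512, 0.1111]
tool_rot: [[0.99, -0.141, 0.001], [-0.141, -0.99, 0.0], [0.001, -0.0, -1.0]]
ft_force: [-3.8, -0.4, 7.0]
grip_width: 0.0171
```

```bash
python3 -c "from h import *;st()"
```

```text
t9.05 h-0.167 r100.2 z0.1111 Ftan3.81 Frad0.32 Fz-6.96
```

Emit:
arm_command --steps '[{"delta_pos": [2.0,0,0],"dr": [0,0,0]},{"delta_pos": [2.0,0,0],"dr": [0,0,0]}]'

```text
time_s: 9.25
position: [0.5984, 0.1512, 0.1111]
tool_rot: [[0.99, -0.141, 0.001], [-0.141, -0.99, 0.0], [0.001, -0.001, -1.0]]
ft_force: [-3.3, -0.6, 7.1]
grip_width: 0.0169
```

```bash
python3 -c "from h import *;st()"
```

```text
t9.25 h-0.127 r100.2 z0.1111 Ftan3.29 Frad0.67 Fz-7.08
```

Emit:
arm_command --steps '[{"delta_pos": [3.0,-0.1,0],"dr": [0,0,0]},{"delta_pos": [3.0,-0.2,0],"dr": [0,0,0]}]'

```text
time_s: 9.45
position: [0.6043, 0.1509, 0.1111]
tool_rot: [[0.99, -0.141, 0.001], [-0.141, -0.99, 0.0], [0.001, -0.0, -1.0]]
ft_force: [-3.1, -0.3, 7.2]
grip_width: 0.0167
```

```bash
python3 -c "from h import *;st()"
```

```text
t9.45 h-0.068 r100.2 z0.1111 Ftan3.08 Frad0.52 Fz-7.15
```

Emit:
arm_command --steps '[{"delta_pos": [3.0,-0.3,0],"dr": [0,0,0]},{"delta_pos": [3.0,-0.4,0],"dr": [0,0,0]}]'

```text
time_s: 9.65
position: [0.6102, 0.1502, 0.111]
tool_rot: [[0.99, -0.141, 0.0], [-0.141, -0.99, 0.0], [0.0, -0.0, -1.0]]
ft_force: [-4.1, -0.7, 6.0]
grip_width: 0.0167
```

```bash
python3 -c "from h import *;st()"
```

```text
t9.65 h-0.009 r100.1 z0.1110 Ftan3.92 Frad1.30 Fz-6.01
```

Emit:
arm_command --steps '[{"delta_pos": [2.0,-0.4,0],"dr": [0,0,0]},{"delta_pos": [2.0,-0.4,0],"dr": [0,0,0]}]'

```text
time_s: 9.85
position: [0.614, 0.1495, 0.111]
tool_rot: [[0.99, -0.141, -0.0], [-0.141, -0.99, 0.001], [-0.0, -0.001, -1.0]]
ft_force: [-4.5, 0.1, 7.5]
grip_width: 0.0168
```

```bash
python3 -c "from h import *;st()"
```

```text
t9.85 h0.029 r100.1 z0.1110 Ftan4.47 Frad0.70 Fz-7.52
```

Emit:
arm_command --steps '[{"delta_pos": [2.0,-0.4,0],"dr": [0,0,0]},{"delta_pos": [2.0,-0.5,0],"dr": [0,0,0]}]'

```text
time_s: 10.05
position: [0.6178, 0.1488, 0.111]
tool_rot: [[0.99, -0.141, -0.001], [-0.141, -0.99, 0.001], [-0.001, -0.001, -1.0]]
ft_force: [-6.4, 1.6, 8.5]
grip_width: 0.0166
```

```bash
python3 -c "from h import *;st()"
```

```text
t10.05 h0.068 r100.1 z0.1110 Ftan6.61 Frad-0.18 Fz-8.47
```

Emit:
arm_command --steps '[{"delta_pos": [0,0,0],"dr": [0,0,0]},{"delta_pos": [0,0,0],"dr": [0,0,0]},{"delta_pos": [0,0,0],"dr": [0,0,0]}]'

```text
time_s: 10.35
position: [0.6179, 0.1487, 0.1111]
tool_rot: [[0.99, -0.141, -0.0], [-0.141, -0.99, 0.001], [-0.0, -0.001, -1.0]]
ft_force: [-5.1, 0.9, 7.1]
grip_width: 0.0164
```

```bash
python3 -c "from h import *;st()"
```

```text
t10.35 h0.069 r100.1 z0.1111 Ftan5.14 Frad0.22 Fz-7.06
```

Emit:
arm_command --steps '[{"delta_pos": [-1.0,0.2,1.5],"dr": [0,0,0]},{"delta_pos": [-0.5,0.1,0.5],"dr": [0,0,0]},{"delta_pos": [0,0,0],"dr": [0,0,0]}]'

```text
time_s: 10.65
position: [0.6163, 0.1487, 0.1117]
tool_rot: [[0.99, -0.141, -0.001], [-0.141, -0.99, 0.0], [-0.001, -0.0, -1.0]]
ft_force: [-0.8, 1.1, -3.6]
grip_width: 0.0167
```

```bash
python3 -c "from h import *;st()"
```

```text
t10.65 h0.054 r99.7 z0.1117 Ftan0.97 Frad-0.93 Fz3.61
```

Emit:
arm_command --steps '[{"delta_pos": [0,0,0],"dr": [0,0,0]},{"delta_pos": [0,0,0],"dr": [0,0,0]},{"delta_pos": [0,0,0],"dr": [0,0,0]},{"delta_pos": [0,0,0],"dr": [0,0,0]},{"delta_pos": [0,0,0],"dr": [0,0,0]}]' --grip 0.5

```text
time_s: 11.15
position: [0.6166, 0.1485, 0.1125]
tool_rot: [[0.99, -0.141, 0.0], [-0.141, -0.99, 0.0], [0.0, -0.0, -1.0]]
ft_force: [0.8, 0.2, -1.2]
grip_width: 0.0427
```

```bash
python3 -c "from h import *;st()"
```

```text
t11.15 h0.057 r99.5 z0.1125 Ftan-0.70 Frad-0.35 Fz1.16
```

Released cleanly. I'll retreat up and aside so the cameras can see, then check.

Emit:
arm_command --steps '[{"delta_pos": [0,0,20],"dr": [0,0,0]},{"delta_pos": [0,0,30],"dr": [0,0,0]},{"delta_pos": [0,0,40],"dr": [0,0,0]},{"delta_pos": [0,0,40],"dr": [0,0,0]},{"delta_pos": [0,0,10],"dr": [0,0,0]},{"delta_pos": [0,0,0],"dr": [0,0,0]},{"delta_pos": [0,0,0],"dr": [0,0,0]}]'

```text
time_s: 11.85
position: [0.6161, 0.1484, 0.2509]
tool_rot: [[0.99, -0.141, -0.002], [-0.141, -0.99, -0.0], [-0.002, 0.0, -1.0]]
ft_force: [-0.6, -0.7, 0.1]
grip_width: 0.0424
```

```bash
python3 - <<'E'
from h import *
import cv2
st()
w=env.get_image('wrist');s=env.get_image('scene')
a=cv2.resize(w[120:400,140:460],None,fx=1.25,fy=1.25);b=cv2.resize(s[170:280,250:400],(400,293),interpolation=cv2.INTER_CUBIC)
c=np.zeros((350,800,3),np.uint8);c[:a.shape[0],:400]=a;c[:293,400:]=b
cv2.imwrite('pics/end.png',c)
E
```

```text
t11.85 h0.052 r99.4 z0.2509 Ftan0.46 Frad0.86 Fz-0.12
```

View pics/end.png

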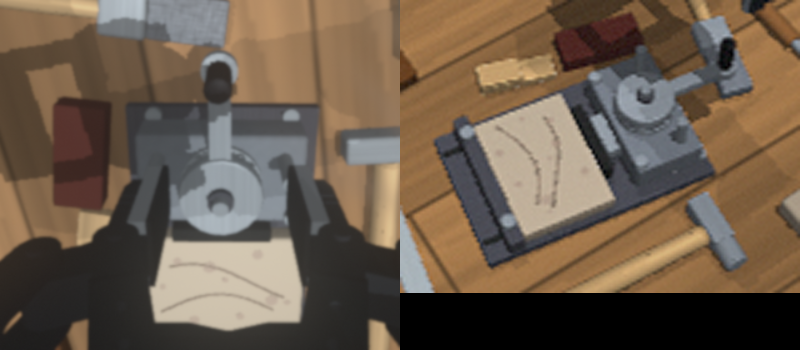

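```bash
python3 -c "from rig import env;print(env.close_job())"
```

```text
the job is handed in; nothing more can be done
None
```

The stone plaque is clamped against the fence, with the lever down in its serrations and released. I handed the job in at about 12 s of the 64 s allowed.

**What I did:** I gripped the knob and turned the lever clockwise from a heading of about 0.49 to 0.85 rad. I then lifted it about 12 mm, swung it back four teeth to -0.76, dropped it in and turned on to +0.07.

**Feel:** The force on the knob ran at about 2.2–3.3 N while turning free and pushing the stone. It then rose through 3.9 and 4.5 to 6.6 N, where I stopped. Held still it read 5.1 N, above the 3.5 N that counts as tight. The moving reading is slightly above the 5–6 N target, which I estimate at about 50 N of squeeze. It is well below the 9.6 N limit, but single readings scatter by about 0.5 N.

**Last checks:**
- **Lever down:** after the drop-in the tool came back to the same height as before the lift (111.1 mm) and stayed there while turning under load. I did not measure the lever height separately after letting go.
- **Pictures:** the final views show the pad against the stone, the stone at the fence and the gripper clear. The tools in view look unmoved, though I did not measure their positions.

No check failed or disagreed.

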